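# Set the furnace air lever to its third notch

## Robot

A 7-joint arm with a two-finger parallel gripper is mounted at the origin on the work surface. World frame = base frame: x ahead of the robot, y to its left, z up, the work surface at z = 0. Lengths are in m, angles in rad, forces in N, time in s.
With the tool pointing down it reaches from about 0.425 to 0.875 m from the base axis. Payload 4.7 kg.
Tool frame: the origin (TCP) lies midway between the tips of the shut fingers; the grasp point (between the pads) lies 19 mm behind it; x points along the fingers, z is the direction in which the jaws open and shut, and the axes are right-handed (so a half turn about x gives the same grasp; the last joint's range is limited). The gripper opens to 87 mm and grips with 3 to 60 N. Pads are 19 mm wide; open, the fingers measure 117 mm over their backs; the gripper's body (75 mm by 190 mm) begins 51 mm behind the grasp point.
Start: joints at [1.306, 0.321, -0.07, 1.45, 0.023, 1.371, -0.057], TCP at [0.179, -0.625, 0.2] pointing down, gripper open.
Joint ranges: [-2.86, 2.86], [-0.3, 2.09], [-1.38, 1.24], [0.06, 2.45], [-1.56, 4.7], [0.09, 2.05], [-2.69, 2.69]. Speed limits (rad/s): [2.57, 2.57, 3.14, 3.14, 3.14, 3.14, 3.14].

## Interface

Orientations are given as a rotation vector (axis times angle).
In Python, from bench import ctrl, vision, close_job gives the robot as it stands. The module is installed in compiled form; this text tells all that it offers.
- The arm moves only by the tool servo_tool, never from a script. Its argument "commands" is a list that holds one entry, the list of rows, each a list of 7 numbers: the turn, a rotation vector about the tool's x, y, z in degrees, then the shift along the tool's x, y, z in mm, then the finger opening in mm, from 0 to 87. In form: [[[wx, wy, wz, x, y, z, grip], ...]]. A call has 1 to 5 rows; each row is the pose to reach, as a shift and turn from the pose commanded when the call began, along the tool's axes at that moment; what a row does not reach only later rows make up. A row lasts 1/8 s, in which the tool goes at most 62.5 mm and 10.7 degrees, less where a joint would pass 70% of its speed; a pose out of reach is approached as far as the arm can. A call with a gripper value outside its range is refused whole. The fingers move at their own pace and stop on an object; "newtons" is the grip in N (left out, the last holds). Time passes only in rows, so rows that repeat a pose let the fingers close. It gives the time, the measured TCP pose, the force and the opening at its end, in the units of the state.
- ctrl.get_state(): the state, without advancing time (a new reading comes with each control period).
- vision.get_image(name): name is "side" or "top" or "wrist"; returns the picture (420x560x3 uint8, red, green, blue); there is no depth.
- vision.camera_info(name): a dict with "fov_y" (degrees; the focal length in pixels is half the picture's height over the tangent of half this angle, whatever the lens; pixels are square), "cx", "cy" (the principal point, pixels), "pose" (4x4, takes a point from camera to world coordinates). Camera axes: x right, y down, z forward; pixel columns grow to the right and rows downward; lengths in m; the calibration is good to about 2 mm. A picture is of the moment at which its call begins: read the wrist's pose just before it. camera_info takes no time and is no camera call; for the wrist camera it gives the pose at the moment of the call.
- close_job(): hands the job in, once; it reports no verdict.
The state is a dict: "time": time; "joint_positions": joint angles; "qd": joint speeds; "joint_torque": joint torques, N m; "position": TCP position; "tool_rot": TCP orientation; "ft_force": force on the tool from outside, world axes, zero at the start; "torque": the same for the moment, N m; "grip_width": opening from 0.0 (shut) to 1.0 (fully open).
Only numpy, scipy, OpenCV 4.12 (cv2) and the standard library are available. Lean on these libraries where they do the work, as an engineer would, in place of code of your own. Each camera call takes 0.05 s, during which the arm holds its last target. There are 200 camera calls.

## Task

The bench reheating furnace is about to be lit: its air lever stands shut or one notch open. Push the lever open with a fingertip, counting the clicks, until it rests in the third notch from shut, and do not let it run past that notch. Only push it, gently and without pinching it, leave the tools and the tumbler where they are, and finish with the hand clear.

Things in the scene. Friction and masses are not known exactly. Their poses are not given: they have to be found in the camera images.
- furnace: Bench reheating furnace on a blue skid 170 x 840 mm, fixed; place and yaw vary. Origin on the table under the air valve's stem, z up, x away from the robot at yaw 0. Along its y: grey 60 mm air pipe 85 mm up, blower (215 mm high, near edge 173 mm from the stem) at -y, steel drum (top at 295 mm, near edge 230 mm from the stem) at +y.
- air_pivot (a point): On the stem's vertical axis, 204 mm up, at mid-height of the lever; axes as the furnace's. Under the lever is a fixed aluminium quarter-circle plate (radius 85 mm, top at 184 mm) with 11 radial steel ribs 4 mm high; its 10 notches lie between the ribs. Within 160 mm of the stem only the lever stands higher than 190 mm.
- air_lever (a joint): Lever angle, rad. 0 = shut, at its stop, pointing along the furnace's -x; grows clockwise seen from above (grip swings towards the furnace's +y, the drum) to 1.571 = open. A spring ball clicks in every 0.1745 (10 degrees): notches 0, 0.175, 0.349, 0.524, ... Leaving a notch takes about 5 N at the grip; half-way it snaps on into the next one and stays there. Starts in notch 0 or 1.
- lever_arm: The lever: flat steel bar 24 x 8 mm with an upright plunger barrel (20 mm diameter, top at 230 mm, 70 mm from the stem), then a black round grip, 26 mm diameter, from 115 to 195 mm from the stem. Origin at the grip's centre, 155 mm from the stem and 204 mm up; x along the lever to the stem, y sideways, the way it opens, z up. Free air below the grip but for low things on the table.
- tumbler: Finished tumbler of green glass standing on the table in front of the valve, towards the blower: 72 mm across the rim, 95 mm high, origin at the centre of its foot. Leave alone.
- jacks: Glassblower's jacks, steel spring tongs 262 mm long, 66 mm wide, 14 mm high, lying in front of the blower; origin under the middle. Leave alone.
- wood_block: Wooden shaping block: a cup of 88 mm diameter and 60 mm height with a round handle reaching 220 mm along its +x; stands in front of the drum; origin under the cup. Leave alone.

How it is judged:
At the end, for the whole second after the job is handed in: The air lever rests released in the third notch from shut (0.524 rad, within 0.05 rad) and the tumbler and the tools are within 30 mm of where they stood (value of joint air_lever between 0.474 and 0.574 rad and velocity of joint air_lever between -0.05 and 0.05 rad/s and distance of each of tumbler, jacks, wood_block from where it was at the start of the episode below 0.03 m); the robot touches nothing.
It fails at once if the air lever ran past the third notch towards the fourth (beyond 0.65 rad) (value of joint air_lever above 0.65 rad).
It fails at once if the lever was pinched or forced (more than 30 N between fingers and lever) (contact force between the fingers and lever_arm above 30 N).
It fails at once if the lever was pushed with the arm or the gripper's body instead of the fingers (contact force between the arm and lever_arm above 2 N).
It fails at once if the tumbler was tipped or moved (angle between tumbler's own z axis and vertical above 0.5 rad or distance of tumbler from where it was at the start of the episode above 0.03 m).
It fails at once if a tool was moved or lifted (distance of any of jacks, wood_block from where it was at the start of the episode above 0.03 m).
It also fails if it takes over 51 s, if anything falls off the work surface, if the arm or the gripper's body presses on something with over 40 N, if the wrist force passes 120 N, or if a joint passes its speed limit or range.

## Working session

There is one attempt and no reset: what is moved stays moved. The work goes in short steps, Python scripts to look and compute and a tool call to move; the robot and the scene stay as the last step left them, time stands still between calls to the robot, and variables do not carry over. Pictures are saved under pics/ and viewed, about 8 in all and at most 12, crops included, and the job is handed in when it is done.

Besides the shell and the picture viewer there is one more tool, called after "Request:" by a JSON object that holds its "api" and its "payload". servo_tool: Moves the arm, as the interface text tells. Its arguments: {"type":"object","properties":{"commands":{"type":"array"},"newtons":{"type":"number"}},"required":["commands"]}

```bash
mkdir -p pics; python3 - <<'E'
from bench import ctrl, vision
import cv2, json
s=ctrl.get_state(); print({k:s[k] for k in('time','position','tool_rot','ft_force','grip_width')})
for n in('top','side'):
    i=vision.camera_info(n); print(n,i)
    cv2.imwrite(f'pics/{n}0.png',vision.get_image(n)[:,:,::-1])
print(vision.camera_info('wrist'))
E
```

```text
{'time': 0.0, 'position': array([ 0.17866585, -0.62433939,  0.19933211]), 'tool_rot': array([ 1.00253573,  1.32994582, -1.00070711]), 'ft_force': array([ 0.17410108,  0.39830646, -0.23625006]), 'grip_width': 0.999402456484272}
top {'fov_y': 54.8786502106083, 'cx': 277.9127107498372, 'cy': 212.02441031940222, 'pose': array([[ 2.54058888e-02, -9.97722982e-01,  6.24771327e-02,
         4.59600625e-01],
       [-9.99674225e-01, -2.55090870e-02, -8.54554403e-04,
        -9.87431522e-02],
       [ 2.44634318e-03, -6.24350685e-02, -9.98046030e-01,
         9.03482482e-01],
       [ 0.00000000e+00,  0.00000000e+00,  0.00000000e+00,
         1.00000000e+00]])}
side {'fov_y': 56.56444658001004, 'cx': 280.16082482244684, 'cy': 214.99444890568054, 'pose': array([[ 0.98749111, -0.09071571,  0.128965  ,  0.41066619],
       [-0.15766529, -0.55917017,  0.81392283, -0.80482286],
       [-0.00172221, -0.82407486, -0.56647829,  0.62527301],
       [ 0.        ,  0.        ,  0.        ,  1.        ]])}
{'fov_y': 58.42865633110882, 'cx': 274.6290292822514, 'cy': 210.86400160668757, 'pose': array([[ 0.27555853, -0.93052653, -0.24122163,  0.24338083],
       [-0.96128355, -0.26705344, -0.06794405, -0.60603619],
       [-0.00119532,  0.25060494, -0.9680887 ,  0.38362403],
       [ 0.        ,  0.        ,  0.        ,  1.        ]])}
```

View pics/top0.png

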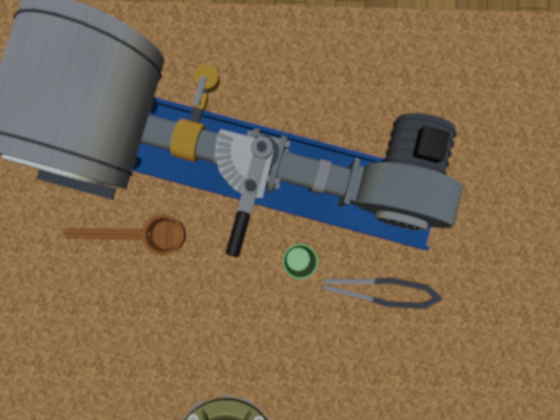

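View pics/side0.png

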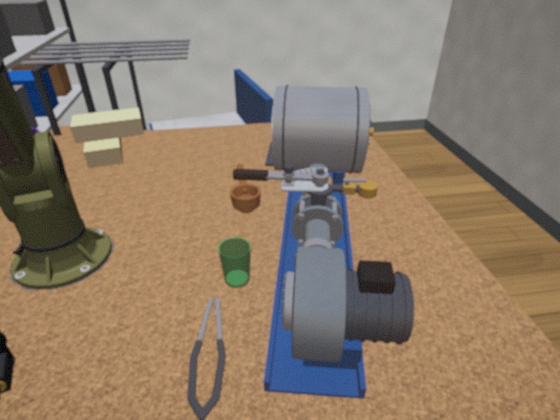

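```bash
cat > h.py <<'E'
import numpy as np
from bench import ctrl, vision
def ray(n,u,v,z,info=None):
    i=info or vision.camera_info(n); f=210/np.tan(np.radians(i['fov_y']/2)); P=i['pose']
    d=P[:3,:3]@np.array([(u-i['cx'])/f,(v-i['cy'])/f,1]); return P[:3,3]+d*(z-P[2,3])/d[2]
E
python3 - <<'E'
from h import *
import cv2
im=cv2.imread('pics/top0.png')
cv2.imwrite('pics/crop.png',cv2.resize(im[110:265,190:320],None,fx=4.6,fy=3.8 and 4.6,interpolation=3)[:600*2][:713])
for nm,u,v,z in[('stem',262,147,.22),('barrel',251,185,.23),('gripend',234,253,.204),('gripstart',244,213,.204),('sk1',137,172,.02),('sk2',428,247,.02),('sk3',155,98,.02),('sk4',385,157,.02),('tumbler',300,261,.095),('jtip',325,284,.01),('block',165,235,.06)]: print(nm,ray('top',u,v,z).round(4))
R=cv2.Rodrigues(ctrl.get_state()['tool_rot'])[0];print(R.round(3))
a=cv2.resize(im[120:260,200:300],None,fx=4.2,fy=4.2,interpolation=3);cv2.imwrite('pics/crop.png',a)
E
```

```text
stem [ 0.6131 -0.0693  0.22  ]
barrel [ 0.546  -0.0531  0.23  ]
gripend [ 0.4308 -0.0256  0.204 ]
gripstart [ 0.5002 -0.0407  0.204 ]
sk1 [0.5952 0.2127 0.02  ]
sk2 [ 0.4469 -0.4284  0.02  ]
sk3 [0.7622 0.1805 0.02  ]
sk4 [ 0.6427 -0.3329  0.02  ]
tumbler [ 0.4138 -0.1458  0.095 ]
jtip [ 0.3603 -0.2066  0.01  ]
block [0.4585 0.1342 0.06  ]
[[-0.001  0.961  0.275]
 [ 0.002  0.275 -0.961]
 [-1.    -0.    -0.002]]
```

View pics/crop.png

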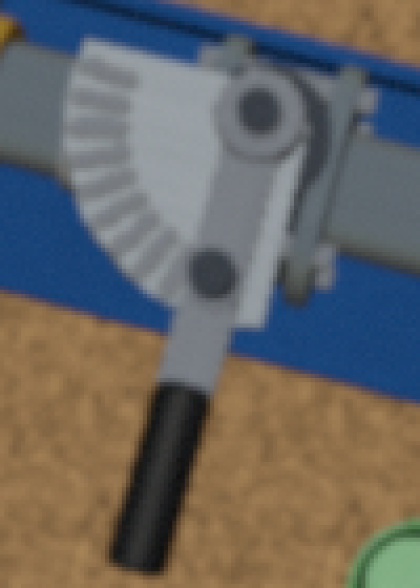

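```bash
cat >> h.py <<'E'
import cv2
from scipy.spatial.transform import Rotation as Ro
piv=np.array([.614,-.069]); yaw=np.radians(13.1)
def pose(th,gap,r=.16,z=.18,yth=None):
    """TCP pose: finger edge 'gap' m short of grip at lever angle th (deg); yth = tool's yaw alignment"""
    f=yaw+np.radians(th); d=np.array([-np.cos(f),np.sin(f)]); p=np.array([np.sin(f),np.cos(f)])
    q=piv+r*d-(.0225+gap)*p
    g=yaw+np.radians(th if yth is None else yth); y=np.array([np.sin(g),np.cos(g),0]); x=np.array([0,0,-1.])
    return np.r_[q,z],np.c_[x,y,np.cross(x,y)]
def rel(p,R,p0=None,R0=None):
    s=ctrl.get_state(); p0=s['position'] if p0 is None else p0; R0=Ro.from_rotvec(s['tool_rot']).as_matrix() if R0 is None else R0
    return np.r_[np.degrees(Ro.from_matrix(R0.T@R).as_rotvec()),1e3*R0.T@(p-p0)].round(1)
E
python3 - <<'E'
from h import *
for u,v in[(105,70),(100,100),(97,130),(100,162),(107,188),(122,213),(140,235),(163,260)]:
    w=ray('top',200+u/4.2,120+v/4.2,.188)[:2]-piv; print(round(np.degrees(np.arctan2(w[1],-w[0]))-13.1,1),round(np.hypot(*w),3))
s=ctrl.get_state();R0=Ro.from_rotvec(s['tool_rot']).as_matrix()
for w in[(.24,-.58,.32),(.36,-.48,.32),(.44,-.36,.32),(.45,-.22,.32)]: print(w,rel(np.array(w),R0))
print(rel(*pose(0,.03,z=.30,yth=0)))
E
```

```text
95.8 0.072
85.3 0.07
74.7 0.071
63.5 0.071
54.1 0.071
43.9 0.07
33.9 0.069
22.0 0.071
(0.24, -0.58, 0.32) [   0.     0.     0.  -120.5   71.2  -26. ]
(0.36, -0.48, 0.32) [   0.     0.     0.  -120.4  214.1  -89.1]
(0.44, -0.36, 0.32) [   0.     0.     0.  -120.3  324.  -182.5]
(0.45, -0.22, 0.32) [   0.     0.     0.  -120.   372.1 -314.3]
[-6.090e+01 -1.000e-01 -0.000e+00 -9.980e+01  4.060e+02 -4.462e+02]
```

Request:
{"api": "servo_tool", "payload": {"commands": [[[0, 0, 0, -55, 15, -5, 0], [0, 0, 0, -105, 45, -15, 0], [0, 0, 0, -120, 95, -35, 0], [-10, 0, 0, -120, 150, -60, 0], [-15, 0, 0, -120, 200, -90, 0]]], "newtons": 10}}

```text
time: 0.72
position: [0.3479, -0.4818, 0.3201]
tool_rot: [0.8, 1.419, -0.799]
ft_force: [0.2, -0.5, 0.7]
grip_width: 0.521
```

```bash
python3 - <<'E'
from h import *
s=ctrl.get_state();print(s['time'],s['position'],s['grip_width'])
R0=Ro.from_rotvec(s['tool_rot']).as_matrix()
for w in[(.44,-.36,.32),(.45,-.22,.32)]: print(w,rel(np.array(w),R0))
print(rel(*pose(0,.06,z=.30,yth=0)))
E
```

```text
0.725 [ 0.34790297 -0.48184548  0.32010558] 0.5207629180550978
(0.44, -0.36, 0.32) [  0.    0.    0.    0.2 141.9 -56.5]
(0.45, -0.22, 0.32) [ 0.000e+00  0.000e+00  0.000e+00  2.000e-01  2.230e+02 -1.711e+02]
[ -45.7   -0.    -0.    20.2  269.3 -268. ]
```

Request:
{"api": "servo_tool", "payload": {"commands": [[[-8, 0, 0, 0, 50, -20, 0], [-16, 0, 0, 0, 95, -40, 0], [-24, 0, 0, 0, 140, -60, 0], [-32, 0, 0, 0, 170, -110, 0], [-40, 0, 0, 0, 200, -155, 0]]]}}

```text
time: 1.35
position: [0.4381, -0.2453, 0.3198]
tool_rot: [0.257, 1.556, -0.256]
ft_force: [0.5, 0.3, -0.2]
grip_width: 0.019
```

```bash
python3 - <<'E'
from h import *
s=ctrl.get_state();print(s['time'],s['position'],s['grip_width'],s['joint_positions'])
print(rel(*pose(0,.06,z=.30,yth=0)))
E
```

```text
1.35 [ 0.43808974 -0.24525537  0.31983178] 0.01865572933108707 [ 0.90101273 -0.01065349 -0.43633294  1.59350846 -0.00475339  1.55876047
  0.13809841]
[-5.600e+00 -1.000e-01 -0.000e+00  1.990e+01  1.256e+02 -4.110e+01]
```

Request:
{"api": "servo_tool", "payload": {"commands": [[[-6, 0, 0, 0, 50, -15, 0], [-6, 0, 0, 10, 95, -30, 0], [-6, 0, 0, 20, 125, -40, 0], [-6, 0, 0, 20, 125, -40, 0]]]}}

```text
time: 1.85
position: [0.4407, -0.1134, 0.2998]
tool_rot: [0.174, 1.565, -0.175]
ft_force: [-0.3, -1.2, 0.8]
grip_width: 0.003
```

```bash
python3 - <<'E'
from h import *
s=ctrl.get_state();print(s['time'],s['position'],s['grip_width'])
i=vision.camera_info('wrist');im=vision.get_image('wrist')[:,:,::-1]
print(i['pose'].round(4).tolist()); np.save('w1.npy',i['pose'])
cv2.imwrite('pics/w1.png',cv2.resize(im,(800,600)))
cv2.imwrite('pics/top1.png',cv2.resize(vision.get_image('top')[110:275,160:340,::-1],None,fx=3.5,fy=3.5,interpolation=3))
E
```

```text
1.85 [ 0.44067482 -0.11337948  0.2998288 ] 0.0025137632454250176
[[0.9755, -0.2126, -0.0567, 0.4551], [-0.2201, -0.9443, -0.2445, -0.0471], [-0.0016, 0.251, -0.968, 0.484], [0.0, 0.0, 0.0, 1.0]]
```

View pics/w1.png

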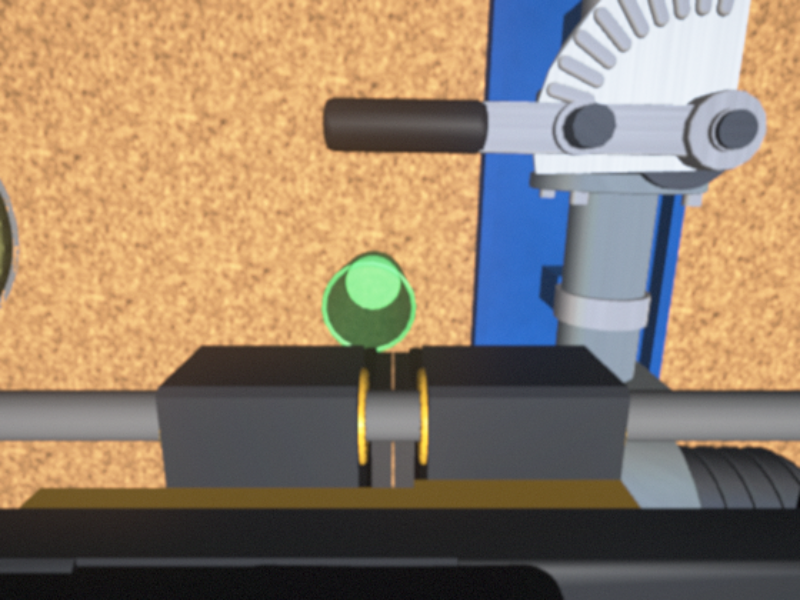

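```bash
python3 - <<'E'
from h import *
i=vision.camera_info('wrist'); i['pose']=np.load('w1.npy')
P=[('stem',736,128,.22),('barrel',590,125,.23),('gend',326,124,.204),('gst',487,126,.204),('r15?',572,93,.188),('r25',581,68,.188),('r35',598,46,.188),('r45',614,28,.188),('skid',486,200,.02),('skid',475,330,.02),('tumb',369,305,.095)]
for n,u,v,z in P:
    w=ray('wrist',u*.7,v*.7,z,i); q=w[:2]-piv
    print(n,w.round(4),round(np.degrees(np.arctan2(q[1],-q[0])),1),round(np.hypot(*q),3))
print(rel(*pose(0,.015,z=.18,yth=0)),rel(*pose(0,.015,z=.30,yth=0)))
E
```

```text
stem [ 0.6152 -0.0674  0.22  ] 127.3 0.002
barrel [ 0.5452 -0.0508  0.23  ] 14.8 0.071
gend [ 0.4266 -0.0219  0.204 ] 14.1 0.193
gst [ 0.5044 -0.0404  0.204 ] 14.6 0.113
r15? [ 0.553  -0.0337  0.188 ] 30.1 0.07
r25 [ 0.5592 -0.0228  0.188 ] 40.1 0.072
r35 [ 0.569  -0.0144  0.188 ] 50.5 0.071
r45 [ 0.5779 -0.0078  0.188 ] 59.4 0.071
skid [ 0.5254 -0.095   0.02  ] -16.3 0.092
skid [ 0.4951 -0.207   0.02  ] -49.3 0.182
tumb [ 0.4146 -0.1444  0.095 ] -20.7 0.213
[ 1.000e-01 -0.000e+00  1.000e-01  1.203e+02  4.860e+01 -2.100e+00] [ 0.1 -0.   0.1  0.3 48.5 -2.1]
```

```bash
sed -i 's/piv=np.array.*/piv=np.array([.6145,-.0682]); yaw=np.radians(13.5)/' h.py; python3 - <<'E'
from h import *
p0,R0=pose(0,.03); print(rel(p0,R0))
for th in(0,2,4,6,8,10,12,14,16,18,20,22,24,25,26,27,28): print(th,rel(*pose(th,0),*pose(0,.0)))
E
```

```text
[ 5.000e-01 -0.000e+00  1.000e-01  1.203e+02  3.560e+01 -2.100e+00]
0 [0. 0. 0. 0. 0. 0.]
2 [ 2.   0.   0.   0.   5.6 -0.7]
4 [ 4.   0.   0.   0.  11.2 -1.2]
6 [ 6.   0.   0.   0.  16.8 -1.5]
8 [ 8.   0.   0.   0.  22.5 -1.6]
10 [10.   0.   0.   0.  28.1 -1.5]
12 [12.   0.   0.   0.  33.8 -1.2]
14 [14.   0.   0.   0.  39.4 -0.7]
16 [16.  0.  0.  0. 45. -0.]
18 [18.   0.   0.   0.  50.5  0.9]
20 [20.   0.   0.   0.  56.1  2. ]
22 [22.   0.   0.   0.  61.6  3.2]
24 [24.   0.   0.   0.  67.   4.7]
25 [25.   0.   0.   0.  69.7  5.5]
26 [26.   0.   0.   0.  72.4  6.3]
27 [27.   0.   0.   0.  75.1  7.2]
28 [28.   0.   0.   0.  77.7  8.2]
```

Request:
{"api": "servo_tool", "payload": {"commands": [[[0, 0, 0, 50, 0, -2, 0], [0, 0, 0, 100, 0, -2, 0], [0, 0, 0, 120, 15, -2, 0], [0, 0, 0, 120, 35, -2, 0], [0, 0, 0, 120, 35, -2, 0]]]}}

```text
time: 2.58
position: [0.4473, -0.082, 0.1804]
tool_rot: [0.178, 1.564, -0.178]
ft_force: [0.8, 0.5, -0.3]
grip_width: 0.005
```

Request:
{"api": "servo_tool", "payload": {"commands": [[[0, 0, 0, 0, 8, 0, 0], [0, 0, 0, 0, 14, 0, 0], [0, 0, 0, 0, 18, 0, 0], [0, 0, 0, 0, 22, 0, 0], [0, 0, 0, 0, 22, 0, 0]]]}}

```text
time: 3.2
position: [0.452, -0.0601, 0.1805]
tool_rot: [0.178, 1.563, -0.178]
ft_force: [0.4, 0.9, -0.2]
grip_width: 0.004
```

```bash
python3 - <<'E'
from h import *
s=ctrl.get_state(); print(s['time'],s['position'],s['ft_force'])
for th in(0,5,10): print(th,rel(*pose(th,0)))
im=vision.get_image('wrist')[:,:,::-1]; cv2.imwrite('pics/w2.png',im)
E
```

```text
3.2 [ 0.45196628 -0.06007458  0.18047102] [ 0.36753541  0.92316727 -0.21571837]
0 [0.5 0.  0.  0.5 7.5 0. ]
5 [ 5.5  0.   0.   0.5 21.6 -1.2]
10 [10.5  0.   0.   0.5 35.7 -1.2]
```

View pics/w2.png

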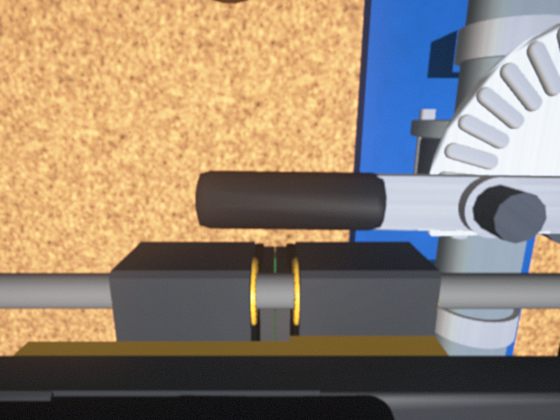

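Request:
{"api": "servo_tool", "payload": {"commands": [[[0, 0, 0, 0, 2, 0, 0], [0, 0, 0, 0, 4, 0, 0], [0, 0, 0, 0, 6, 0, 0], [0, 0, 0, 0, 8, 0, 0], [0, 0, 0, 0, 10, 0, 0]]]}}

```text
time: 3.88
position: [0.4538, -0.0518, 0.1804]
tool_rot: [0.177, 1.564, -0.181]
ft_force: [-1.2, -4.1, 0.9]
grip_width: 0.009
```

Request:
{"api": "servo_tool", "payload": {"commands": [[[1, 0, 0, 0, 2, 0, 0], [2, 0, 0, 0, 4, 0, 0], [2, 0, 0, 0, 6, 0, 0], [2, 0, 0, 0, 6, 0, 0]]]}}

```text
time: 4.38
position: [0.4555, -0.044, 0.1803]
tool_rot: [0.206, 1.561, -0.205]
ft_force: [-1.0, -0.8, 0.4]
grip_width: 0.004
```

```bash
python3 - <<'E'
from h import *
for th in(0,2,3,4,5,6,7,8,10): print(th,rel(*pose(th,0)))
E
```

```text
0 [-1.5 -0.  -0.   0.3 -8.9  0.5]
2 [ 0.5 -0.  -0.   0.3 -3.3 -0.3]
3 [ 1.5 -0.  -0.   0.3 -0.5 -0.7]
4 [ 2.5 -0.  -0.   0.3  2.3 -1. ]
5 [ 3.5 -0.  -0.   0.3  5.1 -1.2]
6 [ 4.5 -0.  -0.   0.3  7.9 -1.4]
7 [ 5.5 -0.  -0.   0.3 10.7 -1.5]
8 [ 6.5 -0.  -0.   0.3 13.6 -1.6]
10 [ 8.5 -0.  -0.   0.3 19.2 -1.7]
```

```bash
cat >> h.py <<'E'
def look(name):
    s=ctrl.get_state(); i=vision.camera_info('wrist'); np.save(name+'.npy',i['pose'])
    cv2.imwrite(f'pics/{name}.png',vision.get_image('wrist')[:,:,::-1]); print(s['time'],s['position'],s['ft_force'].round(1))
def ang(name,pts):
    i=vision.camera_info('wrist'); i['pose']=np.load(name+'.npy')
    for n,u,v,z in pts:
        q=ray('wrist',u,v,z,i)[:2]-piv; print(n,round(np.degrees(np.arctan2(q[1],-q[0])-yaw),1),round(np.hypot(*q),4))
E
python3 -c "
from h import *
look('w3')"
```

```text
4.375 [ 0.45547086 -0.04401523  0.18028336] [-1.  -0.8  0.4]
```

View pics/w3.png

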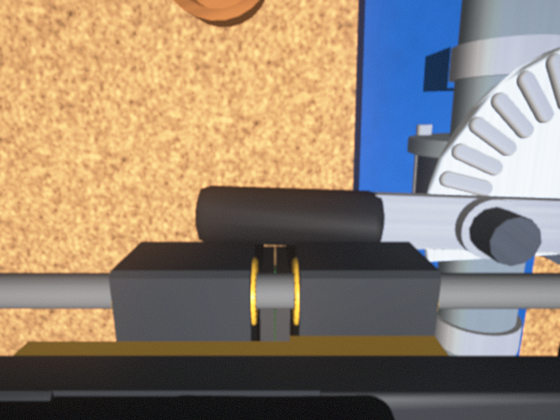

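```bash
python3 - <<'E'
from h import *
i=vision.camera_info('wrist');np.save('now.npy',i['pose'])
ang('w3',[('end',199,213,.204),('start',381,218,.204),('barrel',515,238,.23),('rib',466,183,.188),('rib',478,160,.188),('rib',493,137,.188)])
E
```

```text
end 3.7 0.1942
start 4.1 0.1135
barrel 5.3 0.0702
rib 16.0 0.0718
rib 25.4 0.0714
rib 35.0 0.0717
```

Request:
{"api": "servo_tool", "payload": {"commands": [[[1, 0, 0, 0, 3, -1, 0], [3, 0, 0, 0, 6, -1.2, 0], [4, 0, 0, 0, 9, -1.5, 0], [6, 0, 0, 0, 13, -1.6, 0], [6, 0, 0, 0, 13, -1.6, 0]]]}}

```text
time: 5.05
position: [0.4578, -0.0309, 0.1806]
tool_rot: [0.287, 1.551, -0.286]
ft_force: [-0.7, 0.0, -0.1]
grip_width: 0.008
```

Request:
{"api": "servo_tool", "payload": {"commands": [[[1, 0, 0, 0, 2, 0, 0], [2, 0, 0, 0, 4, 0, 0], [2, 0, 0, 0, 6, 0, 0], [3, 0, 0, 0, 8, 0, 0], [3, 0, 0, 0, 8, 0, 0]]]}}

```text
time: 5.68
position: [0.4599, -0.0248, 0.1804]
tool_rot: [0.329, 1.546, -0.33]
ft_force: [-1.5, -2.2, 1.0]
grip_width: 0.002
```

```bash
python3 - <<'E'
from h import *
look('w4')
for th in(8,10,12,14,15,16,18,20): print(th,rel(*pose(th,0)))
E
```

```text
5.675 [ 0.45990549 -0.02477113  0.18039178] [-1.5 -2.2  1. ]
8 [-2.5 -0.   0.   0.4 -6.3  0. ]
10 [-0.5 -0.   0.   0.4 -0.7 -0.9]
12 [ 1.5 -0.   0.   0.4  4.9 -1.6]
14 [ 3.5 -0.   0.   0.4 10.5 -2.2]
15 [ 4.5 -0.   0.   0.4 13.3 -2.4]
16 [ 5.5 -0.   0.   0.4 16.1 -2.5]
18 [ 7.5 -0.   0.   0.4 21.8 -2.7]
20 [ 9.5 -0.   0.   0.4 27.4 -2.6]
```

Request:
{"api": "servo_tool", "payload": {"commands": [[[1, 0, 0, 0, 3, -0.7, 0], [2, 0, 0, 0, 6, -1.4, 0], [3, 0, 0, 0, 8, -1.8, 0], [4, 0, 0, 0, 11, -2.2, 0], [5, 0, 0, 0, 13, -2.4, 0]]]}}

```text
time: 6.35
position: [0.4635, -0.0101, 0.1804]
tool_rot: [0.398, 1.534, -0.396]
ft_force: [0.2, -0.9, 0.6]
grip_width: 0.007
```

Request:
{"api": "servo_tool", "payload": {"commands": [[[0, 0, 0, 0, 1, 0, 0], [1, 0, 0, 0, 2, 0, 0], [1, 0, 0, 0, 2, 0, 0]]]}}

```text
time: 6.72
position: [0.4643, -0.0094, 0.1804]
tool_rot: [0.411, 1.532, -0.411]
ft_force: [-0.6, 1.0, -0.3]
grip_width: 0.007
```

```bash
python3 - <<'E'
from h import *
look('w5')
for th in(14,15,16,18,19,20,22,24,25,26,27): print(th,rel(*pose(th,0)))
E
```

```text
6.725 [ 0.46429045 -0.00942526  0.18040862] [-0.6  1.  -0.3]
14 [-2.5 -0.  -0.   0.4 -5.1  0.6]
15 [-1.5 -0.  -0.   0.4 -2.3  0.1]
16 [-0.5 -0.  -0.   0.4  0.5 -0.4]
18 [ 1.5 -0.  -0.   0.4  6.1 -1.1]
19 [ 2.5 -0.  -0.   0.4  8.9 -1.4]
20 [ 3.5 -0.  -0.   0.4 11.7 -1.6]
22 [ 5.5 -0.  -0.   0.4 17.3 -2. ]
24 [ 7.5 -0.  -0.   0.4 22.9 -2.1]
25 [ 8.5 -0.  -0.   0.4 25.8 -2.1]
26 [ 9.5 -0.  -0.   0.4 28.6 -2.1]
27 [10.5 -0.  -0.   0.4 31.4 -2. ]
```

View pics/w5.png

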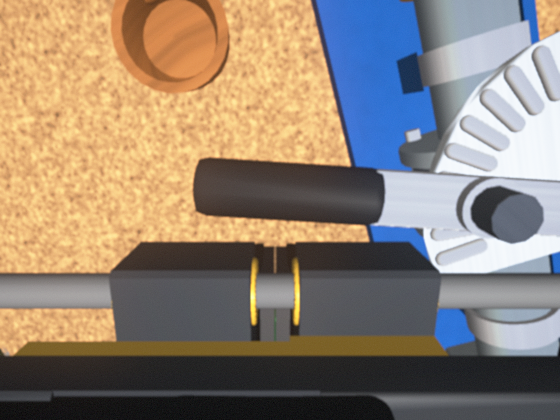

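```bash
python3 - <<'E'
from h import *
ang('w5',[('end',196,187,.204),('start',382,195,.204),('barrel',511,213,.23),('rib',471,157,.188),('rib',460,250,.188)])
E
```

```text
end 20.2 0.1947
start 21.0 0.1135
barrel 22.5 0.0729
rib 35.7 0.0721
rib -2.0 0.0712
```

Request:
{"api": "servo_tool", "payload": {"commands": [[[1, 0, 0, 0, 4, -0.7, 0], [2, 0, 0, 0, 7, -1.2, 0], [3, 0, 0, 0, 10, -1.5, 0], [4, 0, 0, 0, 12.5, -1.7, 0], [5, 0, 0, 0, 15, -1.9, 0]]]}}

```text
time: 7.4
position: [0.4694, 0.0031, 0.1804]
tool_rot: [0.478, 1.518, -0.482]
ft_force: [-4.0, -4.0, 2.5]
grip_width: 0.005
```

Request:
{"api": "servo_tool", "payload": {"commands": [[[0.5, 0, 0, 0, 1.5, 0, 0], [1, 0, 0, 0, 3, 0, 0], [1.5, 0, 0, 0, 4.5, 0, 0], [2, 0, 0, 0, 6, 0, 0]]]}}

```text
time: 7.9
position: [0.4735, 0.0098, 0.1802]
tool_rot: [0.507, 1.511, -0.506]
ft_force: [-2.3, -1.1, 0.6]
grip_width: 0.003
```

Request:
{"api": "servo_tool", "payload": {"commands": [[[0.5, 0, 0, 0, 1.5, 0, 0], [0.5, 0, 0, 0, 1.5, 0, 0]]]}}

```text
time: 8.15
position: [0.4752, 0.0109, 0.1805]
tool_rot: [0.513, 1.508, -0.511]
ft_force: [-0.1, 0.2, -0.3]
grip_width: 0.005
```

```bash
python3 - <<'E'
from h import *
look('w6')
for th in(22,23,24,25,26,27): print(th,rel(*pose(th,0)))
E
```

```text
8.15 [0.47519781 0.01093651 0.18048294] [-0.1  0.2 -0.3]
22 [-2.   0.  -0.1  0.5 -5.9 -0.5]
23 [-1.   0.  -0.1  0.5 -3.1 -1. ]
24 [-0.   0.  -0.1  0.5 -0.3 -1.4]
25 [ 1.   0.  -0.1  0.5  2.5 -1.8]
26 [ 2.   0.  -0.1  0.5  5.3 -2.1]
27 [ 3.   0.  -0.1  0.5  8.1 -2.4]
```

View pics/w6.png

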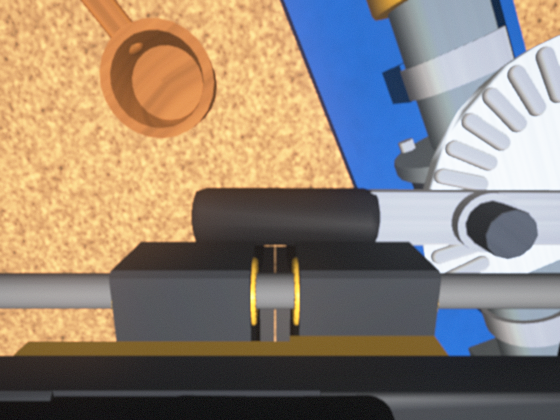

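Request:
{"api": "servo_tool", "payload": {"commands": [[[0.5, 0, 0, 0, 1.5, -0.3, 0], [1, 0, 0, 0, 3, -0.5, 0], [1, 0, 0, 0, 3, -0.5, 0], [1, 0, 0, 0, 3, -0.5, 0]]]}}

```text
time: 8.7
position: [0.4762, 0.0133, 0.1806]
tool_rot: [0.526, 1.506, -0.526]
ft_force: [-0.2, -0.1, -0.4]
grip_width: 0.008
```

```bash
python3 - <<'E'
from h import *
look('w7')
for th in(24,25,26): print(th,rel(*pose(th,0)))
E
```

```text
8.7 [0.47619521 0.01325874 0.18058542] [-0.2 -0.1 -0.4]
24 [-1.   0.  -0.   0.6 -2.9 -0.6]
25 [-0.   0.  -0.   0.6 -0.1 -1. ]
26 [ 1.   0.  -0.   0.6  2.7 -1.4]
```

View pics/w7.png

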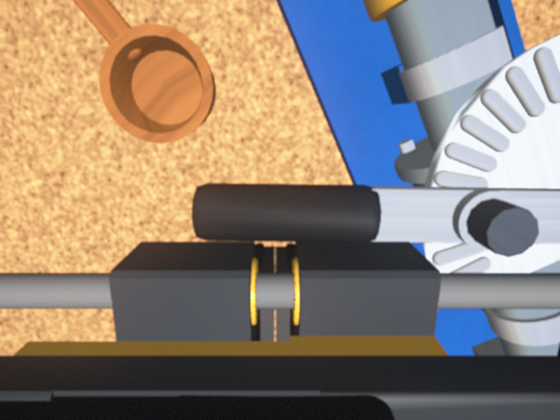

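```bash
python3 - <<'E'
from h import *
for n,a in(('w6',(195,215,380,217,503,228)),('w7',(195,211,381,215,503,226))): ang(n,[('end',*a[:2],.204),('start',*a[2:4],.204),('barrel',*a[4:],.23)])
E
```

```text
end 24.6 0.1945
start 24.5 0.1125
barrel 27.0 0.0737
end 26.0 0.1947
start 25.8 0.1123
barrel 28.4 0.0741
```

Request:
{"api": "servo_tool", "payload": {"commands": [[[0.5, 0, 0, 0, 1.5, -0.2, 0], [0.5, 0, 0, 0, 2.5, -0.4, 0], [0.5, 0, 0, 0, 2.5, -0.4, 0]]]}}

```text
time: 9.12
position: [0.4772, 0.0154, 0.1805]
tool_rot: [0.533, 1.504, -0.533]
ft_force: [-1.3, 0.4, -0.6]
grip_width: 0.006
```

```bash
python3 - <<'E'
from h import *
look('w8')
a=cv2.imread('pics/w7.png')[120:280,180:560];b=cv2.imread('pics/w8.png')[120:280,180:560]
cv2.imwrite('pics/c.png',np.vstack([a,b]))
E
```

```text
9.125 [0.47723493 0.01536168 0.18045232] [-1.3  0.4 -0.6]
```

View pics/c.png

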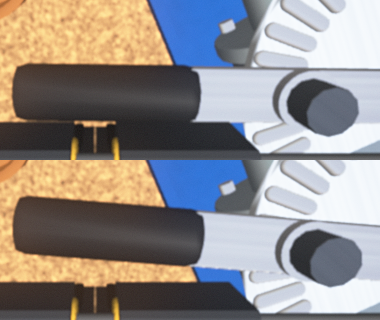

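Request:
{"api": "servo_tool", "payload": {"commands": [[[0, 0, 0, 0, -15, 0, 0], [0, 0, 0, 0, -40, 0, 0], [0, 0, 0, -50, -60, 0, 0], [0, 0, 0, -110, -60, 0, 0], [0, 0, 0, -120, -60, 0, 0]]]}}

```text
time: 9.8
position: [0.4414, -0.0316, 0.3046]
tool_rot: [0.533, 1.497, -0.533]
ft_force: [0.3, 0.0, -1.2]
grip_width: 0.007
```

Request:
{"api": "servo_tool", "payload": {"commands": [[[0, 0, 0, 0, 0, 0, 0], [0, 0, 0, 0, 0, 0, 0], [0, 0, 0, 0, 0, 0, 0]]]}}

```text
time: 10.18
position: [0.4387, -0.0312, 0.2989]
tool_rot: [0.533, 1.507, -0.533]
ft_force: [-0.9, -0.4, -0.0]
grip_width: 0.002
```

```bash
python3 -c "
from h import *
look('w9')"
```

```text
10.175 [ 0.43865183 -0.03120828  0.29894716] [-0.9 -0.4 -0. ]
```

View pics/w9.png

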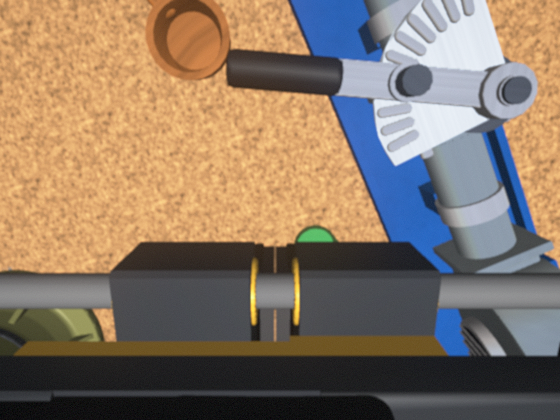

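```bash
python3 - <<'E'
from h import *
ang('w9',[('end',229,68,.204),('start',340,77,.204),('barrel',414,80,.23),('rib',403,142,.188),('rib',398,127,.188),('rib',393,112,.188),('rib',400,46,.188)])
for n,u,v,z in[('tumbler',300,261,.095)]: print(ray('top',u,v,z).round(3))
a=cv2.imread('pics/top0.png').astype(int);b=vision.get_image('top')[:,:,::-1].astype(int)
d=np.abs(a-b).max(2)
for n,(x0,x1,y0,y1) in dict(tumbler=(280,320,240,282),jacks=(320,445,270,312),block=(60,190,212,258)).items(): print(n,(d[y0:y1,x0:x1]>40).mean().round(3))
E
```

```text
end 30.3 0.1933
start 30.6 0.1153
barrel 30.5 0.072
rib -4.8 0.0711
rib 5.2 0.0706
rib 14.8 0.0721
rib 51.0 0.077
[ 0.414 -0.146  0.095]
tumbler 0.0
jacks 0.0
block 0.378
```

```bash
python3 - <<'E'
from h import *
i=vision.camera_info('wrist')
for n,u,v in(('w6',157,76),('w9',188,33)):
    i['pose']=np.load(n+'.npy'); print(n,ray('wrist',u,v,.06,i).round(3))
cv2.imwrite('pics/top2.png',vision.get_image('top')[:,:,::-1])
E
```

```text
w6 [0.461 0.142 0.06 ]
w9 [0.461 0.141 0.06 ]
```

View pics/top2.png

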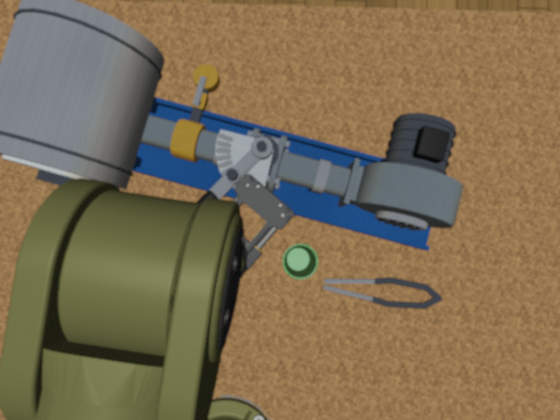

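```bash
python3 -c "
from bench import close_job; print(close_job())"
```

```text
the job is handed in; nothing more can be done
None
```

The lever rests in the third notch from shut. It started in notch 0. I pushed it with the edge of the shut fingers through three clicks, backed off 60 mm, raised the hand 120 mm and handed in at about 10 s.

- **Lever angle:** the last close picture put it at 30.3–30.6° (about 0.53 rad), measured at three points. Three shut-side ribs in the same picture read within 0.2° of their expected -5°, 5° and 15°.
- **Force:** the highest reading at the end of a move was about 6 N. I did not see the peaks within a move.
- **Tumbler and jacks:** unchanged in the top picture.
- **Wooden block:** the top-camera check failed because the arm hid it. Two wrist pictures, late in the push and after backing off, place it within 1 mm of each other. They differ by about 8 mm from my rough first reading with the top camera, which I take to be measuring error.
- **Hand:** clear at the end, with the force reading within 1 N.

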